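# Lay and latch the second course of wax bars

## Task

Lay the second course of sealing-wax bars in the stock caddy: set the two loose full-length bars end to end on the first course, flat and square with it, so that their joint falls over the middle of the full bar below, and press each one down until the spring catch at its end of the caddy snaps back over it. Keep the first course in place, and leave the spare half bar and the round box where they are.

Things in the scene. Friction and masses are not known exactly. Their poses are not given: they have to be found in the camera images.
- caddy: Fixed caddy: wooden base 218 x 56 mm, an upright aluminium cheek at each end, open at front, back and top. Origin on the desk under its middle, y along its length, z up. Floor at z = 10 mm, 6 mm strips along its edges (x = +-20 mm). Cheeks' inner faces at y = +-83 mm, lips at z = 52. First course (half, full, half bar) tops out at z = 32; two 78 mm bars on it fill the length with 10 mm to spare, centres at y = +-41.5, z = 43.
- catch_left (a joint): Dark steel spring catch, 18 mm wide, hinged low outside the cheek at the caddy's +y end; hooks over the bar end. 0 rad = home, grows outwards to 0.45. A bar pressed down at this end drives it out some 0.2 rad against the spring (about 2 to 3 N, rising) until the bar drops onto the course below and the catch snaps back to 0; the bar's weight alone does not do it.
- catch_right (a joint): Dark steel spring catch, 18 mm wide, hinged low outside the cheek at the caddy's -y end; hooks over the bar end. 0 rad = home, grows outwards to 0.45. A bar pressed down at this end drives it out some 0.2 rad against the spring (about 2 to 3 N, rising) until the bar drops onto the course below and the catch snaps back to 0; the bar's weight alone does not do it.
- catch_left_nose (a point): Inner edge of the left catch's nose, at its flat underside: when home at y = +74 mm, z = 55.4 mm in the caddy's frame, 1.4 mm above the top of a laid second course. From here a steep slick slope rises outwards to the catch's top, about z = 78 mm, the highest part of the caddy. A bar let go on this slope slides inwards: keep hold of it while pressing.
- catch_right_nose (a point): Inner edge of the right catch's nose, at its flat underside: when home at y = -74 mm, z = 55.4 mm in the caddy's frame, 1.4 mm above the top of a laid second course. From here a steep slick slope rises outwards to the catch's top, about z = 78 mm, the highest part of the caddy. A bar let go on this slope slides inwards: keep hold of it while pressing.
- full_bar_1_mid (a point): Full bar of cast sealing wax, tan, rounded edges, 78 mm long (its y axis) x 32 mm wide (x) x 22 mm high (z), 54 g, loose, lying flat on the desk. The point is its centre, half-way up.
- full_bar_2_mid (a point): Full bar of cast sealing wax, tan, rounded edges, 78 mm long (its y axis) x 32 mm wide (x) x 22 mm high (z), 54 g, loose, lying flat on the desk. The point is its centre, half-way up. The two full bars are alike; either may go to either end.
- spare_half_mid (a point): Half bar of the same wax lying loose on the desk, 38.5 x 32 x 22 mm, stock for a later course: not needed. Centre, half-way up.
- base_full_mid (a point): Full bar of the first course, in the middle of the caddy's floor, 78 mm along the caddy, loose. Centre, half-way up.
- base_half_left_mid (a point): Half bar of the first course (38.5 mm along the caddy), at the caddy's +y end, loose. Centre, half-way up.
- base_half_right_mid (a point): Half bar of the first course (38.5 mm along the caddy), at the caddy's -y end, loose. Centre, half-way up.
- round_box: Bystander: round cream-coloured box, 71 mm across, 30 mm high, loose on the desk. Origin at its underside.
Things that resemble listed ones, but are neither listed nor needed, are in the scene too. Leave any pink or turquoise look-alike of the part that bears full_bar_2_mid alone. What is shaped like the part that bears base_half_left_mid but red is not meant.

How it is judged:
By the outcome, as a careful person would: the job done as asked, in the order asked, and still so for the second after the job is handed in, with the robot touching nothing.
It also fails if it takes over 48 s, if anything falls off the work surface, if the arm or the gripper's body presses on something with over 40 N, if the wrist force passes 120 N, or if a joint passes its speed limit or range.

## Robot

A 6-joint arm with a two-finger parallel gripper is mounted at the origin on a cart in front of the work surface, level with it; the furniture and walls round the work are solid. World frame = base frame: x ahead of the robot, y to its left, z up, the work surface at z = 0. Lengths are in mm, angles in degrees, forces in N, time in s.
With the tool pointing down it reaches from about 325 to 925 mm from the base axis. Payload 3.1 kg.
Tool frame: the origin (TCP) lies at the very end of the fingers, on their centre line; the grasp point (between the pads) lies grasp_offset behind it (grasp_offset is the distance from the TCP to the grasp point, in mm); z points along the fingers, y is the line along which they close (so a half turn about z gives the same grasp; the last joint's range is limited). The gripper opens to 85 mm and grips with 20 to 120 N. Pads are 22 mm wide; open, the fingers measure 114 mm over their backs; the gripper's body (76 mm by 85 mm) begins 54 mm behind the grasp point. The pads swing forward as they close: fully open they stand 13 mm farther back than shut.
Start: joints at [-77.074, 12.427, 92.441, -0, 75.132, -6.429], TCP at [207.154, -589.683, 202.3] pointing down, gripper open.
Joint ranges: [-157.48, 157.48], [-44.54, 120.13], [17.64, 146.25], [-64.5, 244.5], [7.68, 150.69], [-147.95, 147.95]. Speed limits (degrees/s): [159.86, 159.86, 180, 180, 180, 180].

## Interface

Orientations are given as [roll, pitch, yaw] about the fixed x, y, z axes, in that order (R = Rz(yaw) Ry(pitch) Rx(roll)).
In Python, from station import * gives the robot as it stands. Calls block until the motion is done:
- goto(position, orientation): joint-space move of the TCP to a pose.
- move_l(position, attitude=None, speed=150): straight line of the TCP; attitude=None keeps the orientation; speed is the mean speed in mm/s.
- move_j(angles): joint-space move.
- grip(opening, squeeze=None): finger opening in mm; squeeze is the grip in N (None keeps the last); returns when the fingers have stopped.
- wait(seconds).
- solve_ik(position, orientation): joint angles nearest the present ones, or None.
- get_obs(): the state.
- get_image(name): name is "scene" or "side" or "wrist"; returns the picture (384x512x3 uint8, red, green, blue); there is no depth.
- get_calibration(name): a dict with "fx", "fy", "cx", "cy" (pixels), "R" (3x3) and "t" (3): a world point X has camera coordinates R X + t; the wrist camera has in their place "mount" (4x4, takes a point from camera to tool coordinates, whose origin is the TCP and whose axes are the flange's). Camera axes: x right, y down, z forward; pixel columns grow to the right and rows downward; lengths in mm; the calibration is good to about 2 mm. A picture is of the moment at which its call begins: read the wrist's pose just before it. get_calibration takes no time and is no camera call.
A pose or a line that the arm cannot do raises Unreachable and nothing moves.
- sign_off(): hands the job in; it is judged then, once.
Trained networks look in the newest picture that a camera, given by its name, has taken for a name from the list of things; names that differ only in an ending like _2 or _b are one class to them, and where a whole thing is asked for, a point or a joint stands for the part that bears it (a point fixed in the world has none). Each returns a list of dicts, best first, with "score" (0 to 1); they miss things now and then, are a little off and sometimes report something else, mostly with a low value. They report only what shows in the picture. A call takes as long as a camera call. They do not tell look-alikes from the thing itself.
- spot_in(name, camera): "extent" ([centre column, centre row, width, height] in pixels, round what is visible of it).
- regions_of(name, camera): "region" (384x512 bool, what is visible of it) and "extent" ([centre column, centre row, width, height] in pixels, round what is visible of it).
The state is a dict: "t": time; "joint_pos": joint angles; "qvel": joint speeds; "effort": joint torques, N m; "tcp_pos": TCP position; "ee_rot": TCP orientation; "wrist_force": force on the tool from outside, world axes, zero at the start; "moment": the same for the moment, N m; "grip_width": finger opening in mm; "grip_force": force on a finger pad.
Only numpy, scipy, OpenCV 4.12 (cv2) and the standard library are available. Lean on these libraries where they do the work, as an engineer would, in place of code of your own. Each camera call takes 0.05 s, during which the arm holds its last target. There are 200 camera calls.

## Working session

There is one attempt and no reset: what is moved stays moved. The work goes in short steps, each a Python script; the robot and the scene stay as the last script left them, time stands still between calls to the robot, and variables do not carry over. Pictures are saved under pics/ and viewed, at most 10 in all, crops included, and the job is handed in when it is done.

```bash
mkdir -p pics; ls
python3 - <<'E'
from station import *
import cv2,numpy as np
o=get_obs(); print({k:(np.round(v,2).tolist() if not isinstance(v,dict) else v) for k,v in o.items()})
a=get_image("scene"); b=get_image("side")
cv2.imwrite("pics/a.png",cv2.cvtColor(np.vstack([a,b])[:, :],cv2.COLOR_RGB2BGR)) if 0 else None
cv2.imwrite("pics/scene.png",cv2.cvtColor(a,cv2.COLOR_RGB2BGR));cv2.imwrite("pics/side.png",cv2.cvtColor(b,cv2.COLOR_RGB2BGR))
for c in("scene","side"):
  k=get_calibration(c);R=np.array(k["R"]);print(c,k["fx"],k["cx"],k["cy"],(-R.T@np.array(k["t"])).round(),R.round(2).tolist())
  for n in("caddy","full_bar_1_mid","base_full_mid","base_half_left_mid","spare_half_mid","round_box","catch_left"):
    print(n,[(np.round(d["extent"]).astype(int).tolist(),round(d["score"],2)) for d in spot_in(n,c)])
print(np.round(get_calibration("wrist")["mount"],3).tolist(), [x for x in dir() if 'grasp' in x])
E
```

```text
pics
{'t': 0.0, 'joint_pos': [-77.07, 12.48, 92.53, 0.0, 75.13, -6.43], 'qvel': [-0.09, 0.05, -0.01, -0.05, 0.05, 0.03], 'effort': [0.0, -39.68, -30.39, -0.0, 0.01, -0.0], 'tcp_pos': [206.97, -588.79, 200.95], 'ee_rot': [-179.86, -0.02, 19.35], 'wrist_force': [0.11, -0.5, 0.18], 'moment': [0.01, -0.01, -0.08], 'grip_force': 0.0, 'grip_width': 85.27}
scene 405.1603125435565 255.96224720860417 187.75689106286578 [ 48. 541. 781.] [[-0.8, -0.6, -0.02], [-0.4, 0.56, -0.72], [0.44, -0.57, -0.69]]
caddy [([269, 197, 63, 70], 0.89), ([261, 144, 26, 22], 0.34)]
full_bar_1_mid [([200, 254, 34, 38], 0.8)]
base_full_mid [([269, 199, 22, 25], 0.61)]
base_half_left_mid [([260, 213, 14, 9], 0.54), ([219, 207, 15, 14], 0.51), ([201, 254, 32, 36], 0.4)]
spare_half_mid [([177, 294, 25, 21], 0.82)]
round_box [([260, 145, 26, 21], 0.72)]
catch_left [([249, 216, 4, 19], 0.58)]
side 349.53929798758924 260.81929728942566 188.09222947027433 [ 48. 575. 750.] [[-0.81, -0.58, 0.0], [-0.4, 0.55, -0.73], [0.42, -0.6, -0.68]]
caddy [([267, 190, 56, 64], 0.93), ([190, 268, 17, 16], 0.34)]
full_bar_1_mid [([211, 235, 24, 25], 0.7), ([260, 201, 12, 14], 0.19)]
base_full_mid [([270, 190, 22, 20], 0.68)]
base_half_left_mid [([259, 146, 21, 18], 0.51), ([227, 196, 14, 16], 0.46)]
spare_half_mid [([188, 270, 16, 18], 0.53)]
round_box [([209, 233, 24, 26], 0.66), ([260, 146, 20, 20], 0.52)]
catch_left [([252, 202, 8, 19], 0.55)]
[[0.001, -0.961, -0.277, 69.611], [1.0, 0.001, 0.001, 0.521], [-0.0, -0.277, 0.961, -171.796], [0.0, 0.0, 0.0, 1.0]] ['grasp_offset']
```

```bash
python3 - <<'E'
import cv2
a=cv2.imread("pics/scene.png")[90:340,110:400];cv2.imwrite("pics/c.png",cv2.resize(a,(696,600),interpolation=cv2.INTER_CUBIC))
E
python3 -c "
from station import *
print(grasp_offset)"
```

```text
18.700000000000003
```

View pics/c.png

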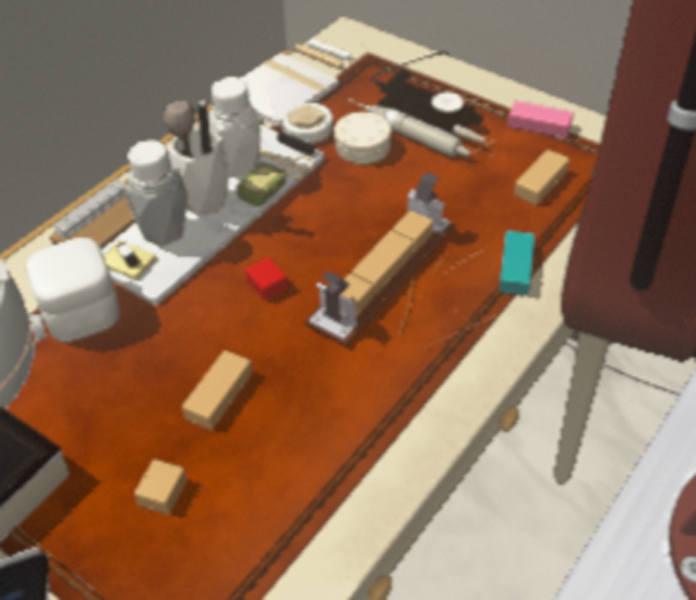

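```bash
cat > h.py <<'E'
from station import *
import numpy as np,cv2
from scipy.optimize import minimize
from scipy.spatial.transform import Rotation as Ro
def cam(name,o=None):
    k=get_calibration(name);K=np.array([[k["fx"],0,k["cx"]],[0,k["fy"],k["cy"]],[0,0,1]])
    if name!="wrist": return K,np.array(k["R"]),np.array(k["t"])
    T=np.eye(4);T[:3,:3]=Ro.from_euler("xyz",o["ee_rot"],degrees=True).as_matrix();T[:3,3]=o["tcp_pos"]
    E=np.linalg.inv(T@np.array(k["mount"]));return K,E[:3,:3],E[:3,3]
def shot(name,f=None):
    o=get_obs();a=get_image(name)
    if f: cv2.imwrite(f"pics/{f}.png",cv2.cvtColor(a,cv2.COLOR_RGB2BGR))
    return a,cam(name,o)
def ray(C,uv,z):
    K,R,t=C;d=R.T@np.linalg.solve(K,[uv[0],uv[1],1]);c=-R.T@t
    return (c+d*(z-c[2])/d[2])
def proj(C,P):
    K,R,t=C;q=(np.atleast_2d(P)@R.T+t)@K.T;return q[:,:2]/q[:,2:]
def box(p,L,W,z0,z1):
    x,y,a=p;c,s=np.cos(a),np.sin(a)
    return np.array([[x+c*u-s*v,y+s*u+c*v,z] for u in(-W/2,W/2) for v in(-L/2,L/2) for z in(z0,z1)])
def fitbox(C,mask,p0,L,W,z0,z1):
    "x,y,yaw(rad) of box (length along own y) whose silhouette matches mask"
    m=mask.astype(float)
    def cost(p):
        h=cv2.convexHull((proj(C,box(p,L,W,z0,z1))*16).astype(np.int32))
        s=np.zeros(m.shape,np.uint8);cv2.fillConvexPoly(s,h,1,shift=4);s=s.astype(float)
        return 1-(s*m).sum()/np.maximum(s,m).sum()
    best=None
    for da in (-.5,0,.5):
        q=np.array(p0)+[0,0,da]
        r=minimize(cost,q,method="Nelder-Mead",options=dict(initial_simplex=[q,q+[10,0,0],q+[0,10,0],q+[0,0,.3]],xatol=.02,fatol=1e-5))
        if best is None or r.fun<best.fun: best=r
    return best.x,best.fun
E
python3 - <<'E'
from h import *
a=cv2.imread("pics/scene.png")
C=cam("scene")
hs=cv2.cvtColor(a,cv2.COLOR_BGR2HSV)
pt=lambda u,v,z:ray(C,(110+u/2.4,90+v/2.4),z).round().tolist()
for n,u,v,z in (("b1",218,388,22),("b1a",238,358,22),("b1b",202,405,22),("b2",542,175,22),("b2a",555,157,22),("b2b",528,187,22),("half",160,480,22),("first+",355,295,32),("first-",422,221,32),("box",362,130,30),("teal",518,255,22),("pink",540,115,22),("red",266,276,22),("lcatch",333,283,70),("rcatch",428,182,78)): print(n,pt(u,v,z))
print(hs[252,201],hs[164,336],hs[int(90+260/2.4),int(110+385/2.4)],hs[300,250],get_calibration("wrist")["fx"])
E
```

```text
b1 [507.0, 164.0, 22.0]
b1a [516.0, 125.0, 22.0]
b1b [506.0, 188.0, 22.0]
b2 [406.0, -298.0, 22.0]
b2a [410.0, -337.0, 22.0]
b2b [409.0, -269.0, 22.0]
half [480.0, 271.0, 22.0]
first+ [467.0, -4.0, 32.0]
first- [473.0, -139.0, 32.0]
box [627.0, -236.0, 30.0]
teal [362.0, -164.0, 22.0]
pink [466.0, -401.0, 22.0]
red [567.0, 22.0, 22.0]
lcatch [473.0, 23.0, 70.0]
rcatch [476.0, -153.0, 78.0]
[ 18 119 221] [ 18 117 220] [ 18 118 220] [ 10 173 128] 280.9077289274625
```

```bash
cat >> h.py <<'E'
def tan(a):
    h=cv2.cvtColor(a,cv2.COLOR_RGB2HSV);return cv2.inRange(h,(13,75,70),(24,165,255))
def barfit(a,C,xy,yaw0=0.):
    m=tan(a);n,l,st,ce=cv2.connectedComponentsWithStats(m)
    u=proj(C,[[*xy,15]])[0]
    i=min((i for i in range(1,n) if st[i,4]>300),key=lambda i:np.hypot(*(ce[i]-u)))
    p,f=fitbox(C,l==i,[*ray(C,ce[i],15)[:2],yaw0],78,32,0,22)
    return p,f,st[i].tolist()
E
python3 - <<'E'
from h import *
goto([472,-80,190],[180,0,90]);wait(.3)
a,C=shot("wrist","w1");print(get_obs()["tcp_pos"],get_obs()["ee_rot"])
for n in("caddy","catch_left","base_full_mid","base_half_left_mid"):
    print(n,[(np.round(d["extent"]).tolist(),round(d["score"],2)) for d in spot_in(n,"wrist")])
cv2.imwrite("pics/w1m.png",tan(a))
goto([406,-305,150],[180,0,90]);wait(.3)
a,C=shot("wrist","w2");print(get_obs()["tcp_pos"],get_obs()["t"])
print(barfit(a,C,(408,-300)))
E
python3 -c "
import cv2,numpy as np
a=cv2.imread('pics/w1.png');b=cv2.imread('pics/w2.png')
cv2.imwrite('pics/v1.png',np.hstack([a[:,56:456],b[:,56:456]]))"
```

```text
[472.01049959 -80.34708793 189.97691172] [-1.79997725e+02 -8.01590748e-04  8.99603037e+01]
caddy [([261.0, 162.0, 47.0, 191.0], 0.87)]
catch_left [([262.0, 84.0, 20.0, 32.0], 0.87)]
base_full_mid [([263.0, 162.0, 28.0, 63.0], 0.59)]
base_half_left_mid [([345.0, 88.0, 42.0, 37.0], 0.75), ([261.0, 112.0, 25.0, 37.0], 0.66), ([263.0, 209.0, 22.0, 34.0], 0.58)]
[ 406.56243049 -304.30160925  150.24928892] 4.7083
(array([ 4.12621777e+02, -3.10076544e+02, -6.09098252e-03]), np.float64(0.04971857410881797), [247, 145, 30, 70, 2026])
```

View pics/v1.png

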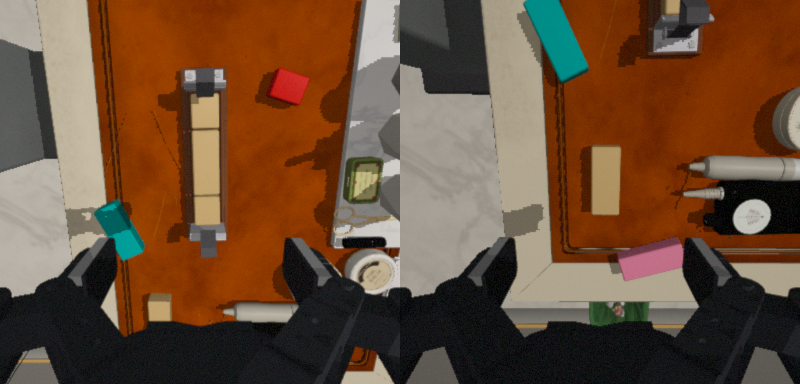

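Run:
```python
import cv2
a=cv2.imread("pics/w1.png")
b=a[60:265,222:302]
import numpy as np
f=lambda r0,r1:cv2.resize(a[r0:r1,217:307],None,fx=6.6,fy=6.6,interpolation=cv2.INTER_CUBIC)
cv2.imwrite("pics/v2.png",np.vstack([f(64,108),f(217,262)]))
```

```text
(no output)
```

View pics/v2.png

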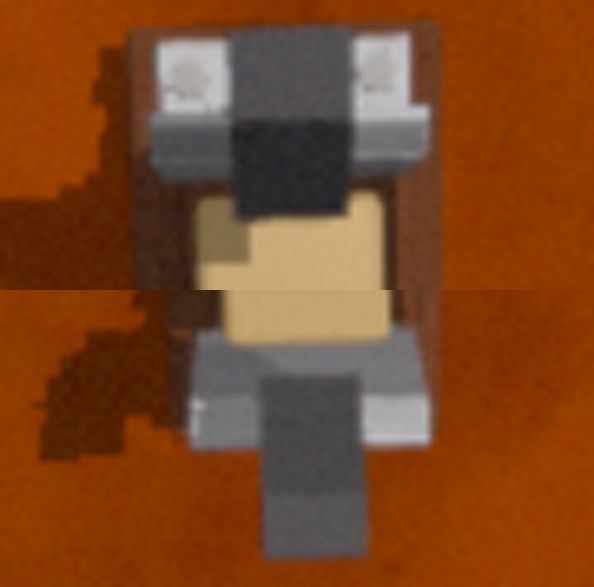

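Run:
```python
from h import *
a=cv2.cvtColor(cv2.imread("pics/w1.png"),cv2.COLOR_BGR2RGB)
o=dict(tcp_pos=[472.01,-80.35,189.98],ee_rot=[180,0,89.96]);C=cam("wrist",o)
m=tan(a)
L=[];Rr=[]
for r in range(100,222,4):
    c=np.where(m[r,235:290])[0]+235
    if len(c)>15: L.append(ray(C,(c.min()-.5,r),32));Rr.append(ray(C,(c.max()+.5,r),32))
L=np.array(L);Rr=np.array(Rr)
pl=np.polyfit(L[:,1],L[:,0],1);pr=np.polyfit(Rr[:,1],Rr[:,0],1)
print("edges x at y=-70",np.polyval(pl,-70),np.polyval(pr,-70),"yaw deg",-np.degrees(np.arctan([pl[0],pr[0]])))
g=cv2.cvtColor(a,cv2.COLOR_RGB2GRAY)[:,255:272].mean(1)
for r0,r1 in((120,138),(188,204)):
    r=r0+np.argmin(g[r0:r1]);w=g[r-3:r+4].max()-g[r-3:r+4];rr=(w*np.arange(r-3,r+4)).sum()/w.sum();print("joint",rr,ray(C,(262,rr),32))
for nm,y in (("0",0),):
  for cy in(-66,-70,-74):
    for lab,P in (("cheek+lip52",[472,cy+83,52]),("cheek-lip52",[472,cy-83,52]),("nose+",[472,cy+74,55.4]),("nose-",[472,cy-74,55.4]),("base+",[472,cy+109,10]),("base-",[472,cy-109,10]),("top",[472,cy+85,78]),("top-",[472,cy-85,78])): print(cy,lab,proj(C,[P])[0].round(1).tolist(),end=" ")
    print()
```

```text
edges x at y=-70 462.3525813685298 495.8846094215026 yaw deg [1.46263087 1.75674855]
joint 128.637550439117 [479.22554105 -30.66234567  32.        ]
joint 195.11375 [ 479.7661627  -110.34256993   32.        ]
-66 cheek+lip52 [255.7, 82.6] -66 cheek-lip52 [255.7, 230.9] -66 nose+ [255.7, 91.6] -66 nose- [255.7, 225.0] -66 base+ [255.7, 61.9] -66 base- [255.6, 235.8] -66 top [255.8, 77.7] -66 top- [255.7, 242.2] 
-70 cheek+lip52 [255.7, 86.7] -70 cheek-lip52 [255.7, 234.0] -70 nose+ [255.7, 95.7] -70 nose- [255.7, 228.2] -70 base+ [255.7, 65.7] -70 base- [255.6, 238.5] -70 top [255.8, 82.2] -70 top- [255.7, 245.5] 
-74 cheek+lip52 [255.7, 90.8] -74 cheek-lip52 [255.7, 237.0] -74 nose+ [255.7, 99.8] -74 nose- [255.7, 231.3] -74 base+ [255.7, 69.5] -74 base- [255.6, 241.1] -74 top [255.8, 86.7] -74 top- [255.7, 248.7]
```

```bash
cat >> h.py <<'E'
CX,CY,CA=479.1,-71.3,np.radians(1.5)
def pick(p):
    yaw=90+np.degrees(p[2])
    grip(62);goto([p[0],p[1],60],[180,0,yaw]);move_l([p[0],p[1],3],speed=120)
    grip(20,50);o=get_obs();print("grip",o["grip_width"],o["grip_force"],o["tcp_pos"])
    move_l([p[0],p[1],125],speed=250)
def place(s,dy=0):
    v=s*41.5+dy;x,y=CX-np.sin(CA)*v,CY+np.cos(CA)*v;att=[180,0,90+np.degrees(CA)]
    goto([x,y,125],att);move_l([x,y,80],speed=150);wait(.2);o=get_obs();f0=o["wrist_force"][2];print("over",np.round(o["tcp_pos"],1),f0)
    for z in (65,60,55,52,49,46,43,40,38,37,36,35,34):
        move_l([x,y,z],speed=60);wait(.05);o=get_obs();f=np.array(o["wrist_force"]);print(z,np.round(o["tcp_pos"],1),f.round(1),round(o["t"],1))
        if z<38 and f[2]-f0>12: break
        if f[2]-f0>30: break
    return x,y
E
python3 - <<'E'
from h import *
pick([412.6,-310.1,np.radians(-.35)])
place(-1)
a,_=shot("wrist","w3");shot("scene","s3");shot("side","d3")
E
python3 -c "
import cv2,numpy as np
a=cv2.imread('pics/w3.png')[50:290,100:420];b=cv2.imread('pics/s3.png')[130:250,200:360]
cv2.imwrite('pics/v3.png',np.hstack([cv2.resize(a,(400,300)),cv2.resize(b,(400,300),interpolation=cv2.INTER_CUBIC)]))"
```

```text
grip 20.072570031946647 0.0 [ 412.70012637 -310.18424531    3.20017616]
over [ 481.3 -113.6   81.4] -0.8621101020591195
65 [ 479.9 -112.6   64.6] [ 0.5  0.2 -0.2] 9.2
60 [ 480.  -112.7   59.8] [-0.3 -0.5 -0.6] 9.5
55 [ 480.  -112.7   54.7] [ 1.  -0.5  0.4] 9.8
52 [ 480.1 -112.8   51.9] [ 0.4 -0.3  0.4] 10.1
49 [ 480.1 -112.7   48.8] [ 0.7  0.7 -0.9] 10.4
46 [ 480.  -112.7   45.8] [ 0.  -0.  -0.3] 10.7
43 [ 480.  -112.7   42.8] [ 0.  -0.1  0.3] 11.0
40 [ 480.  -112.7   39.8] [ 0.  -0.1 -0.1] 11.3
38 [ 480.1 -112.8   37.9] [-0.2  0.9 -0.2] 11.6
37 [ 480.2 -112.8   37. ] [-0.1 -0.9 -0. ] 11.9
36 [ 480.1 -112.8   35.9] [0.9 0.1 1. ] 12.2
35 [ 480.1 -112.8   34.9] [0.1 0.2 0.4] 12.5
34 [ 480.2 -112.8   34. ] [ 0.8 -0.7 -1. ] 12.8
```

View pics/v3.png

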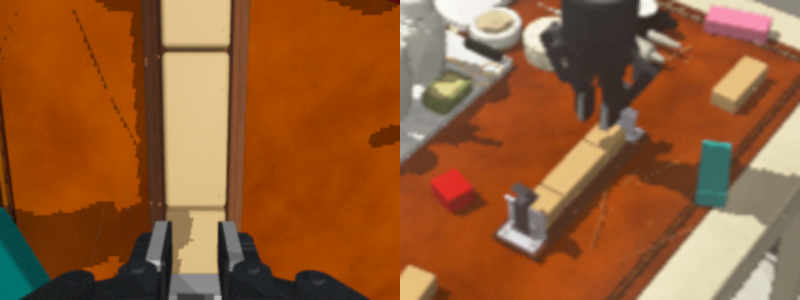

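Run:
```python
from h import *
o=get_obs();print(o["tcp_pos"],o["ee_rot"],o["grip_width"],o["t"])
t=np.array(o["tcp_pos"])
for c in("wrist","scene","side"): print(c,proj(cam(c,o),[t,t+[10,0,0],t+[-10,0,0],t+[0,0,19]]).round(1).tolist())
w=cv2.cvtColor(cv2.imread("pics/w2.png"),cv2.COLOR_BGR2RGB)
s=cv2.imread("pics/s3.png");C=cam("scene");m=tan(cv2.cvtColor(s,cv2.COLOR_BGR2RGB))
print(barfit(cv2.cvtColor(s,cv2.COLOR_BGR2RGB),C,(408,-305)))
S=cam("side");d=cv2.cvtColor(cv2.imread("pics/d3.png"),cv2.COLOR_BGR2RGB)
print(barfit(d,S,(408,-305)))
f=lambda n:cv2.resize(cv2.imread(f"pics/{n}.png")[110:230,210:370],(800,600),interpolation=cv2.INTER_CUBIC)
cv2.imwrite("pics/v4.png",f("s3"))
```

```text
[ 480.22518986 -112.78497094   34.03271898] [1.79994994e+02 2.48159066e-03 9.15021231e+01] 20.342748958474118 12.9583
wrist [[255.9, 220.9], [271.2, 221.3], [240.7, 220.5], [256.0, 233.1]]
scene [[278.0, 185.8], [274.9, 184.3], [281.1, 187.3], [278.1, 180.6]]
side [[275.9, 179.0], [273.2, 177.8], [278.6, 180.3], [276.1, 174.4]]
(array([ 4.11942016e+02, -3.07389745e+02,  9.71698293e-03]), np.float64(0.09999999999999998), [324, 152, 23, 23, 306])
(array([ 4.83039760e+02, -7.18109830e+01, -5.62357292e-03]), np.float64(0.33611691022964507), [254, 173, 33, 35, 471])
```

View pics/v4.png

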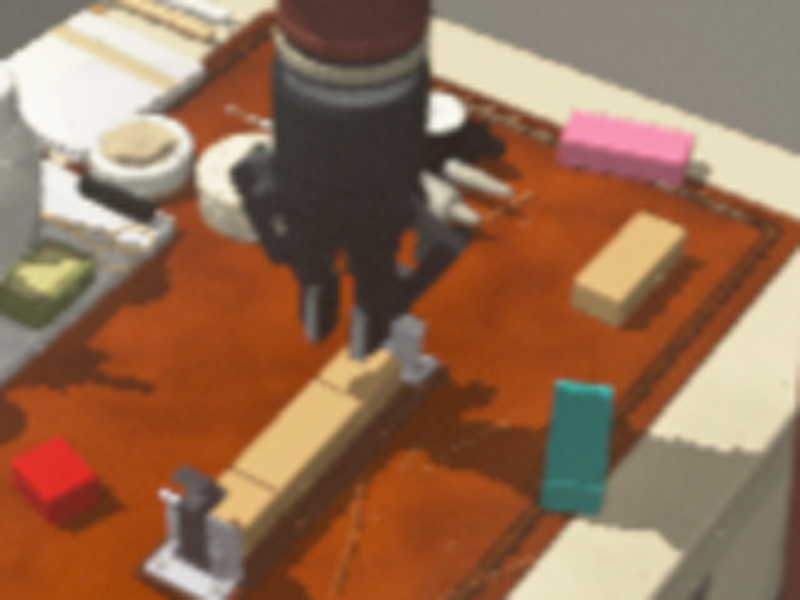

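```bash
cat >> h.py <<'E'
def pick2(p):
    yaw=90+np.degrees(p[2]);att=[180,0,yaw]
    grip(46);move_l([*get_obs()["tcp_pos"][:2],125],speed=300) if get_obs()["tcp_pos"][2]<120 else None
    goto([p[0],p[1],40],att);move_l([p[0],p[1],3],speed=120);f0=get_obs()["wrist_force"][2];z=3
    while z>-16:
        z-=3;move_l([p[0],p[1],z],speed=80);f=get_obs()["wrist_force"][2]-f0
        if f>4: print("touch",z,f);z+=4;move_l([p[0],p[1],z]);break
    grip(20,50);o=get_obs();print("grip",o["grip_width"],o["grip_force"],o["tcp_pos"],o["t"])
    return z
E
python3 - <<'E'
from h import *
print(pick2([412.4,-309.3,0]))
shot("scene","s4");shot("wrist","w4")
a=cv2.imread("pics/s4.png")[110:230,240:400]
b=cv2.imread("pics/w4.png")[90:330,96:416]
cv2.imwrite("pics/v5.png",np.hstack([cv2.resize(a,(400,300),interpolation=cv2.INTER_CUBIC),cv2.resize(b,(400,300))]))
E
```

```text
grip 30.502571697278828 50.69840848445892 [ 412.6928683  -309.57602027  -17.72092269] 17.1583
-18
```

View pics/v5.png

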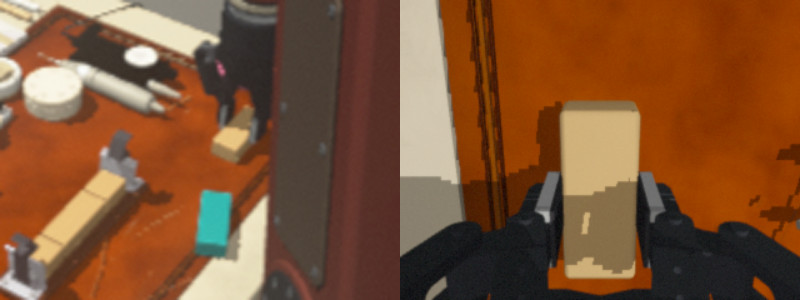

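Run:
```python
from h import *
o=get_obs();C=cam("wrist",o)
print([ray(C,(256,90+r/1.25),22).round(1).tolist() for r in(103,110,278)],proj(C,[o["tcp_pos"]+np.array([0,0,z]) for z in(0,20,39)]).round(1).tolist())
```

```text
[[412.6, -268.5, 22.0], [412.6, -271.3, 22.0], [412.7, -348.3, 22.0]] [[255.9, 220.9], [256.0, 233.8], [256.1, 249.1]]
```

```bash
cat >> h.py <<'E'
def place2(s,zg,dy=0):
    v=s*41.5+dy;x,y=CX-np.sin(CA)*v,CY+np.cos(CA)*v;att=[180,0,90+np.degrees(CA)];F=32+zg
    goto([x,y,F+65],att);move_l([x,y,F+35],speed=120);f0=np.array(get_obs()["wrist_force"])
    for z in (24,16,12,8,5,3,2,1,0,-1):
        move_l([x,y,F+z],speed=70);o=get_obs();f=np.array(o["wrist_force"])-f0;print(z,np.round(o["tcp_pos"],1),f.round(1),round(o["t"],1))
        if (z<3 and f[2]>14) or f[2]>30: break
E
python3 - <<'E'
from h import *
p=get_obs()["tcp_pos"];move_l([p[0],p[1],70],speed=250)
place2(-1,-18)
shot("scene","s5");shot("wrist","w5")
a=cv2.imread("pics/s5.png")[130:250,200:360]
b=cv2.imread("pics/w5.png")[90:330,96:416]
cv2.imwrite("pics/v6.png",np.hstack([cv2.resize(a,(400,300),interpolation=cv2.INTER_CUBIC),cv2.resize(b,(400,300))]))
E
```

```text
24 [ 479.7 -112.5   37.5] [ 0.8  1.1 -0.6] 19.3
16 [ 479.4 -112.4   29.2] [ 1.   1.6 -1.7] 19.6
12 [ 479.9 -112.7   25.7] [-0.   0.6 -2. ] 19.8
8 [ 480.  -112.7   21.7] [ 1.7  2.  -1.6] 20.1
5 [ 479.9 -112.7   18.6] [ 1.3  1.  -2.9] 20.3
3 [ 479.6 -112.8   16.5] [ 1.2 -0.1 -4.2] 20.6
2 [ 480.  -113.    15.9] [ 0.4 -0.7 -4.4] 20.8
1 [ 481.  -113.2   15.5] [-0.2 -0.4 -0.8] 21.1
0 [ 480.6 -113.    14.3] [ 0.4 -1.9 -0.2] 21.3
-1 [ 480.6 -113.    14.2] [-1.8 -0.4  6.5] 21.6
```

View pics/v6.png

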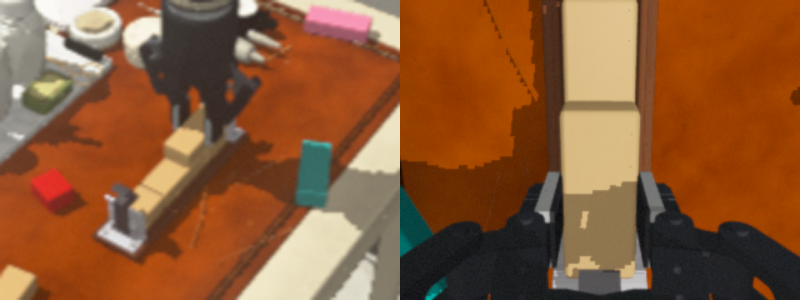

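Run:
```python
from h import *
grip(46);p=get_obs()["tcp_pos"];move_l([p[0],p[1],110],speed=200)
shot("wrist","w6")
goto([508,150,110],[180,0,90]);wait(.25)
a,C=shot("wrist","w7");p,f,st=barfit(a,C,(508,158));print(p,f,st,get_obs()["t"])
b=cv2.imread("pics/w6.png")[60:300,96:416];c=cv2.imread("pics/w7.png")[60:300,96:416]
cv2.imwrite("pics/v7.png",np.hstack([cv2.resize(b,(400,300)),cv2.resize(c,(400,300))]))
```

```text
[5.15769391e+02 1.57495424e+02 1.72836721e-01] 0.0554592720970537 [240, 132, 46, 85, 2725] 23.9917
```

View pics/v7.png

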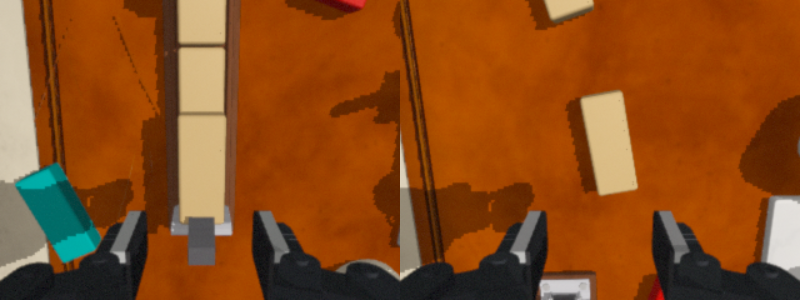

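Run:
```python
from h import *
print("inner end y",ray(cam("wrist",dict(tcp_pos=[480.5,-113,110],ee_rot=[180,0,91.5])),(256,150.4),54))
z=pick2([515.8,157.5,.1728])
o=get_obs()
if o["grip_width"]>28:
    p=o["tcp_pos"];move_l([p[0],p[1],70],speed=250)
    place2(1,z)
    shot("scene","s8");shot("wrist","w8")
    a=cv2.imread("pics/s8.png")[130:250,200:360]
    b=cv2.imread("pics/w8.png")[90:330,96:416]
    cv2.imwrite("pics/v8.png",np.hstack([cv2.resize(a,(400,300),interpolation=cv2.INTER_CUBIC),cv2.resize(b,(400,300))]))
```

```text
inner end y [479.59861526 -74.415391    54.        ]
grip 30.434471782945813 50.95494031906128 [516.17184435 157.56357472 -17.73771086] 27.375
24 [477.9 -29.8  37.7] [ 0.1 -0.1 -0.4] 29.4
16 [477.2 -29.7  29.3] [-1.1  1.  -2. ] 29.6
12 [477.7 -29.8  25.7] [ 0.8 -1.1 -0.6] 29.9
8 [477.9 -29.8  21.8] [-0.5  0.1 -2. ] 30.1
5 [477.6 -29.6  18.5] [ 1.   0.2 -3. ] 30.4
3 [477.2 -29.4  16.4] [-0.6  1.8 -4.7] 30.6
2 [477.6 -29.5  15.8] [-0.3  2.2 -2.7] 30.9
1 [478.6 -29.8  15.4] [-0.3  1.7 -0.5] 31.1
0 [478.4 -29.9  14.2] [ 0.3  1.7 -0. ] 31.4
-1 [478.5 -29.9  14.2] [-1.9  3.2  7.5] 31.6
```

View pics/v8.png

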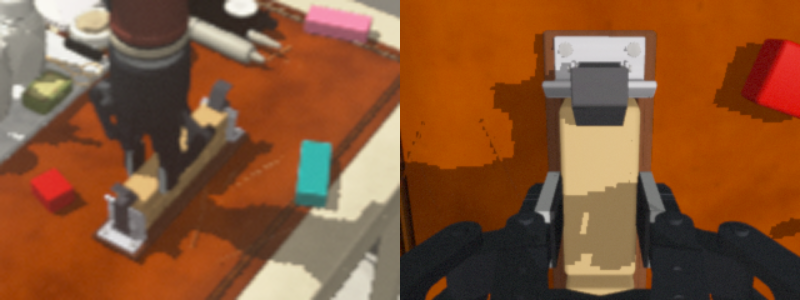

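Run:
```python
from h import *
grip(46);p=get_obs()["tcp_pos"];move_l([p[0],p[1],110],speed=200)
goto([476,-85,190],[180,0,90]);wait(.3)
shot("wrist","w9");shot("scene","s9")
a=cv2.imread("pics/s9.png")[130:250,200:360];b=cv2.imread("pics/w9.png")[60:260,206:326]
cv2.imwrite("pics/v9.png",np.hstack([cv2.resize(b,(360,600),interpolation=cv2.INTER_CUBIC),cv2.resize(a,(440,600*440//800+270),interpolation=cv2.INTER_CUBIC)]))
print(get_obs()["t"])
```

```text
33.55
```

View pics/v9.png

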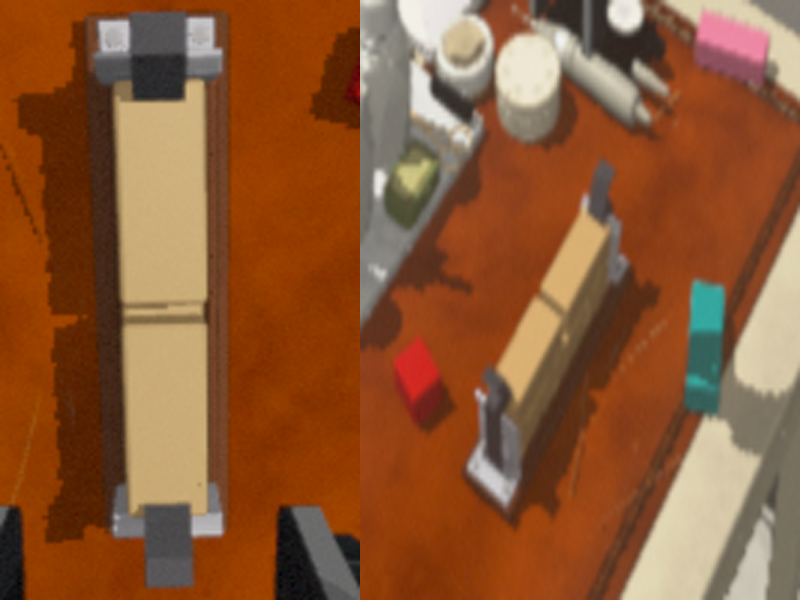

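Both bars lie flat and square with the caddy. The joint is at the centre, and both catches are back over the bar ends.

```bash
python3 -c "
from station import *
print(sign_off())"
```

```text
the job is handed in; nothing more can be done
None
```

I laid both full bars end to end on the first course, with their joint over the middle bar and both catches back over them in the final pictures, and handed the job in at about 34 s of the 48 s allowed; the first grasp closed above the bar and had to be repeated lower.

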